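# Fold up a pendant's travel case and snap its lid on

### The job

Pack the amber pendant: fold the four white flaps of its travel case up until all stand upright round it, then take the blue lid by its black grip, set it squarely over the walls with its two orange clips at the two shorter walls, which carry a rib outside, and press it straight down until the clips snap under the ribs and the lid is fully home all round. Finish while still holding the lid pressed down firmly with the gripper (its seal is bonding): do not let go or ease off at the end. Leave the pendant and the other things on the table as they are.

Things in the scene. Friction and masses are not known exactly. Their poses are not given: they have to be found in the camera images.
- case: white travel case, fixed to the table. Origin: centre of its underside, on the table; z up. Base 90 mm (x) by 120 mm (y), foam pad on it up to z = 14 mm. Four flaps, 50 mm high and 4 mm thick, hinge on the base's outer edges 8 mm above the table: front x = -45 mm, back x = +45 mm, left y = +60 mm, right y = -60 mm. Upright, their outer faces stand at those x and y; inside 82 x 112 mm.
- case_rim (a point): centre of the case's mouth, 58 mm above the table, level with the top edges of the upright flaps; axes as the case
- flap_front (a joint): hinge angle of the front flap (110 mm wide along case y): 0 = flat outward, 1.571 = upright (its stop). Starts at 0.6 to 1.0. Stiff hinge, stays where left; 1 to 3 N moves it. Push its free edge or outer face inward from outside; smooth, slippery plastic.
- flap_back (a joint): hinge angle of the back flap (110 mm wide along case y): 0 = flat outward, 1.571 = upright (its stop). Starts at 0.6 to 1.0. Stiff hinge, stays where left; 1 to 3 N moves it. Push its free edge or outer face inward from outside; smooth, slippery plastic.
- flap_left (a joint): hinge angle of the left flap (88 mm wide along case x, with a round rib 3 mm proud and 52 mm long on its outer face, 7 mm below the top edge): 0 = flat outward, 1.571 = upright (its stop). Starts at 0.6 to 1.0. Stiff hinge, stays where left; 1 to 3 N moves it. Push its free edge or outer face inward from outside; smooth, slippery plastic.
- flap_right (a joint): hinge angle of the right flap (88 mm wide along case x, with a round rib 3 mm proud and 52 mm long on its outer face, 7 mm below the top edge): 0 = flat outward, 1.571 = upright (its stop). Starts at 0.6 to 1.0. Stiff hinge, stays where left; 1 to 3 N moves it. Push its free edge or outer face inward from outside; smooth, slippery plastic.
- flap_front_edge (a point): middle of the free edge of the front flap (its top edge once upright), half-way through its thickness; frame x runs from hinge to free edge, z is the normal of its inner face
- flap_back_edge (a point): middle of the free edge of the back flap (its top edge once upright), half-way through its thickness; frame x runs from hinge to free edge, z is the normal of its inner face
- flap_left_edge (a point): middle of the free edge of the left flap (its top edge once upright), half-way through its thickness; frame x runs from hinge to free edge, z is the normal of its inner face
- flap_right_edge (a point): middle of the free edge of the right flap (its top edge once upright), half-way through its thickness; frame x runs from hinge to free edge, z is the normal of its inner face
- lid_grip (a point): centre of the black grip bar on the loose blue lid (0.11 to 0.17 kg), which lies right way up on its skirt on the table. Bar 58 mm long (lid x), 16 mm wide (lid y), 27 mm high: pinch it across the 16 mm. The 5 mm lid plate's top is 13.5 mm below this point, its underside 18.5 mm; plate 102 mm (x) by 126 mm (y), 141 mm over the clip tabs. z up.
- lid_seat (a point): centre of the lid plate's underside, axes as the lid (fits at yaw or yaw + pi); fully home it meets case_rim. Below it: tapered skirt 16 mm deep, 1.2 mm play a side in the walls; splayed lips outside front and back walls. The clips meet the ribs 9.5 mm above home; a peak of about 11 N pushes them over, then the force drops sharply some 5 mm above home.
- pendant: amber drop pendant in a wire loop, 22 x 42 x 12 mm, loose on the foam pad in the case; origin at its underside
- flux_jar: white lidded porcelain jar, 53 mm wide, 59 mm high, bystander; origin at its underside
- tape: roll of masking tape, 104 mm wide, 25 mm high, bystander; origin at its underside
- loupe: folding loupe, 24 x 38 x 19 mm, bystander; origin at its underside
- tweezers: steel tweezers, 14 x 132 x 7 mm, bystander; origin at its underside
- clip_left_nose (a point): middle of the nose of the lid's orange spring clip at lid +y, 36 mm wide, 63 mm from the lid's centre and 12 mm below the plate's underside; its twin is at lid -y. The noses pass outside the left and right walls and snap under the ribs.
Things that resemble listed ones, but are neither listed nor needed, are in the scene too. There is more than one size of the part that bears lid_grip; the job needs the larger.

How it is judged:
By the outcome, as a careful person would: the job done as asked, in the order asked, and still so for the second after the job is handed in, while the arm keeps its last pose, push and grip.
It also fails if it takes over 69 s, if anything falls off the work surface, if the arm or the gripper's body presses on something with over 40 N, if the wrist force passes 120 N, or if a joint passes its speed limit or range.

### The arm

A 6-joint arm with a two-finger parallel gripper is mounted at the origin on a cart in front of the work surface, level with it; the furniture and walls round the work are solid. World frame = base frame: x ahead of the robot, y to its left, z up, the work surface at z = 0. Lengths are in mm, angles in rad, forces in N, time in s.
With the tool pointing down it reaches from about 250 to 800 mm from the base axis. Payload 3.9 kg.
Tool frame: the origin (TCP) lies between the finger pads; the fingertips stand 8 mm ahead of it and the grasp point (between the pads) lies 11 mm behind it (r.tcp_to_tips is the distance from the TCP to the fingertips, in mm); z points along the fingers, x is the direction in which the jaws open and shut, and the axes are right-handed (so a half turn about z gives the same grasp; the last joint's range is limited). The gripper opens to 85 mm and grips with 20 to 120 N. Pads are 22 mm wide; open, the fingers measure 114 mm over their backs; the gripper's body (76 mm by 85 mm) begins 54 mm behind the grasp point. The pads swing forward as they close: fully open they stand 13 mm farther back than shut.
Start: joints at [1.18, 0.26, -0.138, 1.173, 0, 1.571], TCP at [199.982, 485.41, 239.304] pointing down, gripper open.
Joint ranges: [-2.78, 2.78], [-0.83, 1.72], [-1.28, 1.37], [-1.9, 2.12], [-1.57, 1.48], [-3.14, 3.14]. Speed limits (rad/s): [2.57, 2.57, 3.14, 3.14, 3.14, 3.14].

### API

Orientations are given as [roll, pitch, yaw] about the fixed x, y, z axes, in that order (R = Rz(yaw) Ry(pitch) Rx(roll)).
In Python, from plant import r gives the robot as it stands. The module is installed in compiled form; this text tells all that it offers.
- The arm moves only by the shell command python3 -m inch 'ROWS' [FORCE]. ROWS is a JSON object of lists of equal length, an entry for each row: "turn": the turn, a rotation vector about the tool's x, y, z in degrees, a list of three; "dp": the shift along the tool's x, y, z in m, a list of three; "gripper": the opening in per cent of the stroke, from 0 (shut) to 100 (fully open). In form: {"turn": [[ax, ay, az], ...], "dp": [[x, y, z], ...], "gripper": [gripper, ...]}. A call has 1 to 5 rows; each row is the pose to reach, as a shift and turn from the pose measured when the call began, along the tool's axes at that moment; what a row does not reach only later rows make up. A row lasts 1/8 s, in which the tool goes at most 62.5 mm and 10.7 degrees, less where a joint would pass 70% of its speed; a pose out of reach is approached as far as the arm can. A call with a gripper value outside its range is refused whole. The fingers move at their own pace and stop on an object; FORCE is the grip in N (left out, the last holds). Time passes only in rows, so rows that repeat a pose let the fingers close. It gives the time, the measured TCP pose, the force and the opening at its end, in the units of the state.
- r.state(): the state, without advancing time (a new reading comes with each control period).
- r.camera(name): name is "side" or "top" or "wrist"; returns the picture (420x560x3 uint8, blue, green, red); there is no depth.
- r.get_calibration(name): a dict with "camera_matrix" (3x3 intrinsics, pixels), "view" (4x4, takes a point from world to camera coordinates). Camera axes: x right, y up, looking along -z (the intrinsics and any distortion apply to the point x, -y, -z); pixel columns grow to the right and rows downward; lengths in mm; the calibration is good to about 2 mm. The wrist camera is an equidistant fisheye: a pixel r from the principal point sees the ray r / f radians off the axis. A picture is of the moment at which its call begins: read the wrist's pose just before it. get_calibration takes no time and is no camera call; for the wrist camera it gives the pose at the moment of the call.
- r.hand_in(): hands the job in, once; it reports no verdict.
The state is a dict: "time": time; "joints": joint angles; "qvel": joint speeds; "joint_torque": joint torques, N m; "tcp_pos": TCP position; "orientation": TCP orientation; "force": force on the tool from outside, world axes, zero at the start; "torque": the same for the moment, N m; "grip_width": opening from 0.0 (shut) to 1.0 (fully open).
Only numpy, scipy, OpenCV 4.12 (cv2) and the standard library are available. Lean on these libraries where they do the work, as an engineer would, in place of code of your own. Each camera call takes 0.05 s, during which the arm holds its last target. There are 200 camera calls.

## Working session

There is one attempt and no reset: what is moved stays moved. The work goes in short steps, Python scripts to look and compute and a shell command to move; the robot and the scene stay as the last step left them, time stands still between calls to the robot, and variables do not carry over. Pictures are saved under pics/ and viewed, about 8 in all and at most 12, crops included, and the job is handed in when it is done.

```bash
mkdir -p pics; cat > h.py <<'E'
import numpy as np, cv2
from plant import r
def cal(n):
    c=r.get_calibration(n); return np.array(c["camera_matrix"]),np.array(c["view"]),c
def ray(n,px,c=None):
    K,V,_=c or cal(n)
    x=(px[0]-K[0,2])/K[0,0]; y=(px[1]-K[1,2])/K[1,1]
    if n=="wrist":
        t=np.hypot(x,y); s=np.sin(t)/t if t>0 else 1; d=np.array([x*s,y*s,np.cos(t)])
    else: d=np.array([x,y,1.])
    d=d*[1,-1,-1]; R=V[:3,:3]
    return -R.T@V[:3,3], R.T@d
def onz(n,px,z,c=None):
    o,d=ray(n,px,c); return o+d*(z-o[2])/d[2]
def proj(n,P,c=None):
    K,V,_=c or cal(n); p=V[:3,:3]@np.array(P,float)+V[:3,3]; p=p*[1,-1,-1]
    if n=="wrist":
        q=np.hypot(p[0],p[1]); t=np.arctan2(q,p[2]); x,y=(p[0]/q*t,p[1]/q*t)
    else: x,y=p[0]/p[2],p[1]/p[2]
    return np.array([K[0,0]*x+K[0,2],K[1,1]*y+K[1,2]])
def tri(rs):
    A=np.zeros((3,3));b=np.zeros(3)
    for o,d in rs:
        d=d/np.linalg.norm(d);M=np.eye(3)-np.outer(d,d);A+=M;b+=M@o
    return np.linalg.solve(A,b)
E
python3 - <<'E'
from h import *
np.set_printoptions(precision=2,suppress=True)
for n in("top","side","wrist"):
    im=r.camera(n); cv2.imwrite(f"pics/{n}0.png",im); K,V,c=cal(n); print(n,K.tolist(),c.keys(),-V[:3,:3].T@V[:3,3])
print(r.state())
E
```

```text
top [[409.8772372746798, 0.0, 278.49345450572963], [0.0, 409.8772372746798, 210.96046101363848], [0.0, 0.0, 1.0]] dict_keys(['camera_matrix', 'view']) [ 356.14  -64.05 1047.89]
side [[401.6190972203483, 0.0, 277.3831148585536], [0.0, 401.6190972203483, 201.6668460490354], [0.0, 0.0, 1.0]] dict_keys(['camera_matrix', 'view']) [402.47 571.2  608.2 ]
wrist [[325.19226210127806, 0.0, 281.6332953925553], [0.0, 325.19226210127806, 205.66961889533312], [0.0, 0.0, 1.0]] dict_keys(['camera_matrix', 'view']) [136.46 510.2  373.69]
{'time': 0.15, 'joints': array([ 1.18,  0.26, -0.14,  1.17,  0.  ,  1.57]), 'qvel': array([ 0., -0.,  0.,  0.,  0.,  0.]), 'joint_torque': array([ -0.  , -40.6 ,  25.42,   0.01,   0.  ,   0.  ]), 'tcp_pos': array([199.78, 484.94, 238.65]), 'orientation': array([-3.14,  0.  ,  1.18]), 'force': array([-0.11,  0.18,  0.35]), 'torque': array([-0.03,  0.02, -0.01]), 'grip_width': 1.0037137326493402}
```

View pics/top0.png

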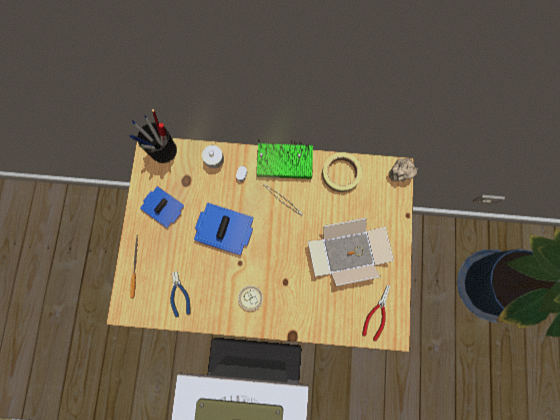

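View pics/side0.png

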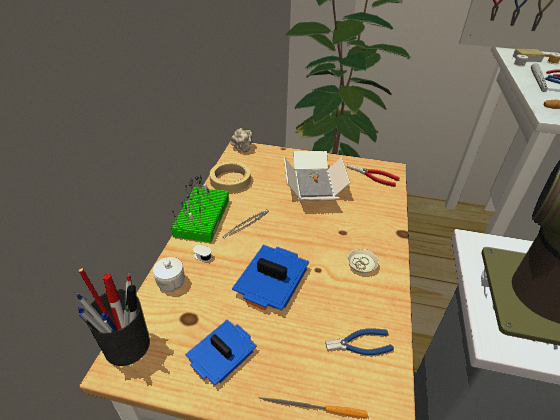

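Top: case about (350,252), large lid with its grip at (223,228), small decoy lid at (162,207). Side: the large lid's grip is at (271,269), the case at (316,180).

```bash
python3 - <<'E'
from h import *
np.set_printoptions(precision=1,suppress=True)
for P in ([0,0,0],[200,485,239],[300,0,0],[300,300,0]): print(P,proj("top",P),proj("side",P),proj("wrist",P))
print(onz("top",(223,228),50),onz("side",(271,269),50)); print("tri grip",tri([ray("top",(223,228)),ray("side",(271,269))]))
print("case",onz("top",(350,252),14))
# lid blue mask & grip
for n in("top","side"):
    im=cv2.imread(f"pics/{n}0.png"); h=cv2.cvtColor(im,cv2.COLOR_BGR2HSV)
    m=cv2.inRange(h,(105,120,60),(125,255,255)); cs,_=cv2.findContours(m,0,2)
    for c in cs:
        if cv2.contourArea(c)>300: print(n,cv2.contourArea(c),cv2.minAreaRect(c))
E
```

```text
[0, 0, 0] [235.9 448.2] [546.4 297.1] [-24.9 184.9]
[200, 485, 239] [-22.4 353.8] [590.1 595.9] [284.1 269.3]
[300, 0, 0] [249. 316.] [384.1 268.1] [ 54.6 334.3]
[300, 300, 0] [129.  305.2] [380.  423.5] [186.  294.1]
[506.3  82.2  50. ] [509.3  98.3  50. ]
tri grip [510.6  84.7  33.8]
case [ 479.  -238.8   14. ]
top 1928.5 ((223.1500244140625, 228.55001831054688), (54.39117431640625, 39.528465270996094), 18.434947967529297)
top 896.0 ((161.56080627441406, 206.6148681640625), (36.96674728393555, 27.550689697265625), 35.53767776489258)
side 2437.0 ((220.7515411376953, 351.2016296386719), (43.909019470214844, 63.3785400390625), 46.84761428833008)
side 2928.0 ((270.3197326660156, 276.1790466308594), (55.31687927246094, 63.79764175415039), 29.24882698059082)
```

View pics/wrist0.png

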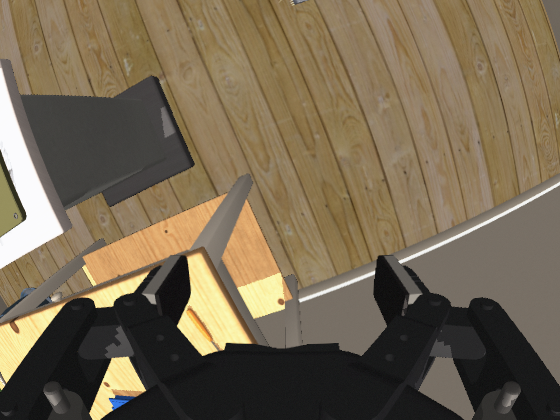

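```bash
cat >> h.py <<'E'
from scipy.spatial.transform import Rotation as Ro
def go(P,yaw):
    "dp (m), yaw turn about tool z (deg) to reach P with tool down"
    s=r.state(); R=Ro.from_euler('xyz',s["orientation"]).as_matrix()
    T=Ro.from_euler('xyz',[np.pi,0,yaw]).as_matrix()
    print("t",round(s["time"],2),"tcp",s["tcp_pos"].round(1),"rpy",s["orientation"].round(3),"F",s["force"].round(1),"q",s["joints"].round(2))
    print("dp",(R.T@(np.array(P)-s["tcp_pos"])/1000).round(4),"turn",np.degrees(Ro.from_matrix(R.T@T).as_rotvec()).round(2))
E
python3 - <<'E'
from h import *
np.set_printoptions(precision=2,suppress=True)
def d(a,b,z):
    v=onz("top",b,z)-onz("top",a,z); return np.arctan2(v[1],v[0])
print("lid y yaw",d((223+26,228.5+8.6),(223-26,228.5-8.6),25),"case y yaw",d((381,245),(318,258),35))
go([530,75,260],1.25)
E
```

```text
lid y yaw 1.338618923032201 case y yaw 1.8609476524992028
t 0.15 tcp [199.8 484.9 238.6] rpy [-3.14  0.    1.18] F [-0.1  0.2  0.4] q [ 1.18  0.26 -0.14  1.17  0.    1.57]
dp [-0.25  0.46 -0.02] turn [-0.    0.09 -4.01]
```

```bash
python3 -m inch '{"turn":[[0,0,-2],[0,0,-4],[0,0,-6],[0,0,-8],[0,0,-9]],"dp":[[-0.03,0.05,-0.01],[-0.06,0.1,-0.02],[-0.09,0.15,-0.02],[-0.12,0.20,-0.02],[-0.14,0.26,-0.02]],"gripper":[100,100,100,100,100]}'; python3 -c "
from h import *
go([530,75,260],1.338)"
```

```text
time: 0.78
tcp_pos: [386.5, 255.2, 258.9]
orientation: [-3.141, 0.001, 1.339]
force: [-0.4, 1.9, 0.4]
grip_width: 1.001
t 0.78 tcp [386.5 255.2 258.9] rpy [-3.141e+00  1.000e-03  1.339e+00] F [-0.4  1.9  0.4] q [ 0.58  0.15 -0.23  1.19 -0.    0.82]
dp [-0.1423  0.1811 -0.001 ] turn [-0.03  0.08  0.03]
```

```bash
python3 -m inch '{"turn":[[0,0,0],[0,0,0],[0,0,0],[0,0,0],[0,0,0]],"dp":[[-0.035,0.045,0],[-0.07,0.09,0],[-0.105,0.135,0],[-0.142,0.181,0],[-0.142,0.181,0]],"gripper":[100,100,100,100,100]}'; python3 - <<'E'
from h import *
import pickle
c=cal("wrist"); im=r.camera("wrist"); cv2.imwrite("pics/wl1.png",im); pickle.dump(c,open("wl1.pkl","wb"))
go([530,75,260],1.338)
print(proj("wrist",[510,85,30]))
E
```

```text
time: 1.4
tcp_pos: [531.9, 72.2, 258.3]
orientation: [-3.141, 0.002, 1.333]
force: [-0.3, 0.4, -0.3]
grip_width: 1.0
t 1.45 tcp [530.4  73.9 258.3] rpy [-3.140e+00  2.000e-03  1.335e+00] F [-0.3  0.4  0.6] q [ 0.14  0.27 -0.07  1.23 -0.    0.37]
dp [ 0.001  -0.0007 -0.0017] turn [-0.11  0.09 -0.17]
[288.26074692 157.77347905]
```

View pics/wl1.png

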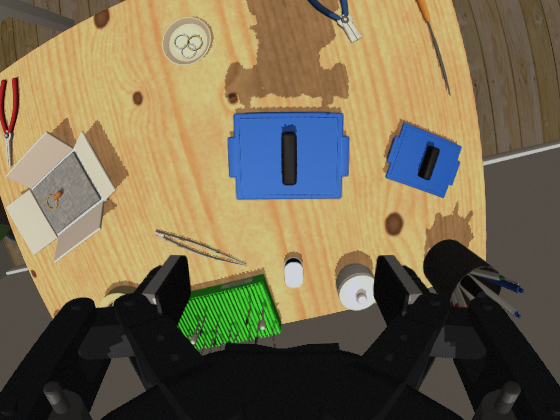

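Wrist view: large lid is square to the image, grip at (289,157); case at (62,195), loupe (293,270). Moving on to the case.

```bash
python3 - <<'E'
from h import *
go([508,-231,260],1.861)
E
```

```text
t 1.45 tcp [530.4  73.9 258.3] rpy [-3.140e+00  2.000e-03  1.335e+00] F [-0.3  0.4  0.6] q [ 0.14  0.27 -0.07  1.23 -0.    0.37]
dp [-0.3017  0.0494 -0.0013] turn [ -0.13   0.06 -30.14]
```

```bash
python3 -m inch '{"turn":[[0,0,-6],[0,0,-12],[0,0,-18],[0,0,-24],[0,0,-30]],"dp":[[-0.06,0.01,0],[-0.12,0.02,0],[-0.18,0.03,0],[-0.24,0.04,0],[-0.302,0.049,0]],"gripper":[60,40,20,0,0]}'; python3 -m inch '{"turn":[[0,0,0]],"dp":[[0,0,0]],"gripper":[0]}'; python3 - <<'E'
from h import *
import pickle
c=cal("wrist"); im=r.camera("wrist"); cv2.imwrite("pics/wc1.png",im); pickle.dump(c,open("wc1.pkl","wb"))
cv2.imwrite("pics/wc1b.png",cv2.resize(im[20:320,90:490],None,fx=2,fy=2,interpolation=cv2.INTER_CUBIC))
go([508,-231,260],1.861)
E
```

```text
time: 2.08
tcp_pos: [507.1, -231.0, 258.8]
orientation: [-3.139, -0.0, 1.864]
force: [0.9, -0.5, -0.0]
grip_width: -0.0
time: 2.2
tcp_pos: [506.3, -233.1, 258.5]
orientation: [-3.139, -0.0, 1.861]
force: [-0.1, 1.0, 0.6]
grip_width: -0.003
t 2.25 tcp [ 506.3 -231.1  258.5] rpy [-3.139e+00 -2.000e-03  1.862e+00] F [0.5 0.2 0.2] q [-0.43  0.31 -0.02  1.25 -0.   -0.72]
dp [-0.0004  0.0016 -0.0015] turn [-0.15 -0.1   0.08]
```

View pics/wc1b.png

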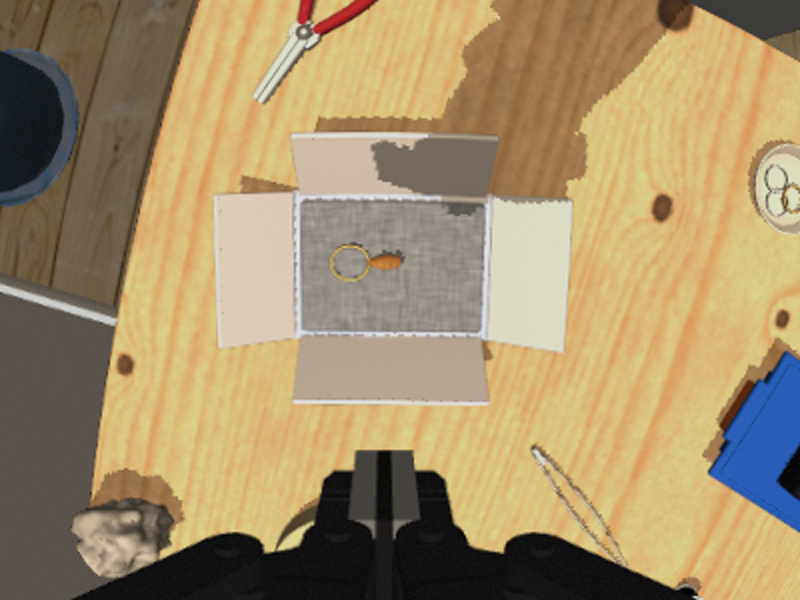

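Crop (2x, offset (90,20)): pad corners about (300,198), (485,198), (485,331), (300,331); the four flaps are half open, pendant at (370,262).

```bash
python3 - <<'E'
from h import *
import pickle
np.set_printoptions(precision=1,suppress=True)
c=pickle.load(open("wc1.pkl","rb")); f=lambda p:(p[0]/2+90,p[1]/2+20)
P=[onz("wrist",f(p),14,c) for p in [(300,198),(485,198),(485,331),(300,331)]]
P=np.array(P)[:,:2]; print(P, np.linalg.norm(P-np.roll(P,-1,0),axis=1))
(cx,cy),wh,a=cv2.minAreaRect(P.astype(np.float32)); print(cx,cy,wh,a)
v=(P[1]-P[0])+(P[2]-P[3]); w=(P[3]-P[0])+(P[2]-P[1]); print("case y yaw",np.arctan2(v[1],v[0]),"x yaw+90",np.arctan2(w[1],w[0])+np.pi/2)
C=P.mean(0); yaw=np.arctan2(v[1],v[0]); ey=np.array([np.cos(yaw),np.sin(yaw)]); ex=np.array([ey[1],-ey[0]])
# flap free edges midpoints
for n,p,e,h in(("front",(396,134),-ex,45),("back",(391,403),ex,45),("left",(568,276),ey,60),("right",(218,271),-ey,60)):
    o,d=ray("wrist",f(p),c); 
    best=min(np.arange(.3,1.4,.005),key=lambda t:abs(((o+d*(8+50*np.sin(t)-o[2])/d[2])[:2]-C)@e-h-50*np.cos(t)))
    print(n,best)
o,d=ray("wrist",f((392,264)),c)
# check w/ top view: pad center
im=cv2.imread("pics/top0.png"); print("top proj center",proj("top",[*C,14]))
cor=[C+sx*45*ex+sy*60*ey for sx in(-1,1) for sy in(-1,1)]
g=im.copy(); 
for n in("top","side"):
    im=cv2.imread(f"pics/{n}0.png")
    q=[proj(n,[*(C+sx*41*ex+sy*56*ey),14]) for sx,sy in((-1,-1),(1,-1),(1,1),(-1,1))]
    cc=proj(n,[*C,14]); x0,y0=int(cc[0])-50,int(cc[1])-40
    im=cv2.resize(im[y0:y0+80,x0:x0+100],None,fx=4,fy=4,interpolation=cv2.INTER_CUBIC)
    cv2.polylines(im,[((np.array(q)-[x0,y0]+.5)*4).astype(np.int32)],True,(0,0,255),1); cv2.imwrite(f"pics/ov_{n}.png",im)
a=cv2.imread("pics/ov_top.png");b=cv2.imread("pics/ov_side.png");cv2.imwrite("pics/ov.png",np.hstack([a,b]))
E
```

```text
[[ 455.9 -299.4]
 [ 425.  -196.5]
 [ 500.6 -171.9]
 [ 532.3 -278.4]] [107.5  79.5 111.1  79.3]
478.3495788574219 -236.51986694335938 (79.46013641357422, 111.1098861694336) 16.60162353515625
case y yaw 1.8615864830907844 x yaw+90 1.8624808981246765
front 0.9750000000000005
back 0.9700000000000006
left 0.7100000000000004
right 0.7300000000000004
top proj center [349.1 252.2]
```

View pics/ov.png

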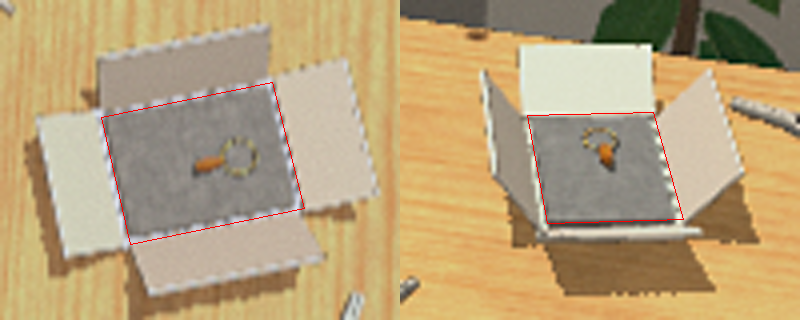

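Projected pad outline matches in both the top and side views, so the case is at (478.4,-236.5), y-axis yaw 1.862. Flaps: front/back about 0.97, left/right about 0.72. Back flap first.

```bash
cat >> h.py <<'E'
C=np.array([478.4,-236.5]); YC=1.862
def uv():
    s=r.state(); ey=np.array([np.cos(YC),np.sin(YC)]); ex=np.array([ey[1],-ey[0]]); d=s["tcp_pos"][:2]-C; F=s["force"]
    print("t %.2f u %.1f v %.1f z %.1f dyaw %.2fdeg Fu %.1f Fv %.1f Fz %.1f"%(s["time"],d@ex,d@ey,s["tcp_pos"][2],np.degrees(s["orientation"][2]-YC),F[:2]@ex,F[:2]@ey,F[2]),"rp",s["orientation"][:2].round(3),"T",s["torque"].round(2),"w %.3f"%s["grip_width"])
E
python3 -m inch '{"turn":[[0,0,0],[0,0,0],[0,0,0],[0,0,0],[0,0,0]],"dp":[[0.002,0.055,0.02],[0.002,0.072,0.07],[0.002,0.072,0.13],[0.002,0.072,0.185],[0.002,0.072,0.22]],"gripper":[0,0,0,0,0]}' >/dev/null; python3 -c "from h import *;uv()"
python3 -m inch '{"turn":[[0,0,0],[0,0,0],[0,0,0],[0,0,0],[0,0,0]],"dp":[[0,0,0],[0,-0.012,0],[0,-0.024,0],[0,-0.033,0],[0,-0.040,0]],"gripper":[0,0,0,0,0]}' >/dev/null; python3 -c "from h import *;uv()"
```

```text
t 2.88 u 99.2 v 4.0 z 35.5 dyaw 0.21deg Fu 0.1 Fv 0.2 Fz 0.2 rp [-3.136 -0.005] T [-0.05 -0.03 -0.01] w 0.004
t 3.50 u 58.8 v 3.2 z 36.9 dyaw 0.17deg Fu 0.4 Fv -0.1 Fz -0.0 rp [-3.137 -0.004] T [ 0.06 -0.13 -0.03] w -0.001
```

```bash
python3 -m inch '{"turn":[[0,0,0],[0,0,0],[0,0,0]],"dp":[[0,-0.0015,0],[0,-0.003,0],[0,-0.003,0]],"gripper":[0,0,0]}' >/dev/null; python3 -c "from h import *;uv()"
python3 -m inch '{"turn":[[0,0,0],[0,0,0],[0,0,0]],"dp":[[0,-0.001,0],[0,-0.002,0],[0,-0.002,0]],"gripper":[0,0,0]}' >/dev/null; python3 -c "
from h import *
uv();im=r.camera('wrist');cv2.imwrite('pics/b1.png',im);cv2.imwrite('pics/b1t.png',cv2.resize(r.camera('top')[190:310,280:420],None,fx=3,fy=3))"
```

```text
t 3.88 u 57.3 v 2.9 z 37.4 dyaw 0.19deg Fu 4.7 Fv 0.7 Fz 1.5 rp [-3.14  -0.004] T [ 0.52 -0.82 -0.04] w 0.004
t 4.25 u 57.2 v 2.8 z 37.5 dyaw 0.24deg Fu 7.4 Fv 2.4 Fz -2.3 rp [ 3.14  -0.004] T [ 0.7  -1.3  -0.03] w -0.004
```

View pics/b1.png

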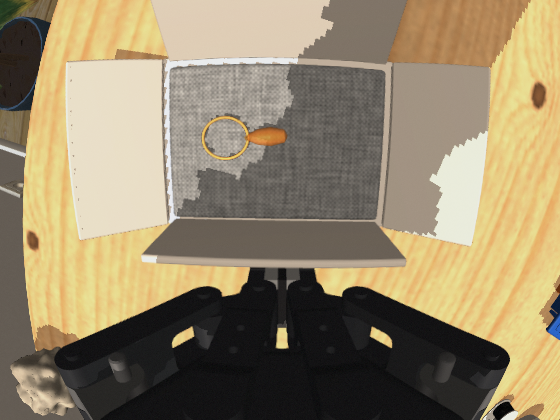

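Back flap looks upright (stopped at u=57.2, 7 N). Front flap next.

```bash
Z='[0,0,0]'; python3 -m inch '{"turn":[[0,0,0],[0,0,0],[0,0,0],[0,0,0],[0,0,0]],"dp":[[0,0.010,0],[0,0.010,-0.06],[0,-0.045,-0.075],[0,-0.105,-0.075],[0,-0.157,-0.075]],"gripper":[0,0,0,0,0]}' >/dev/null; python3 -c "from h import *;uv()"
python3 -m inch '{"turn":[[0,0,0],[0,0,0],[0,0,0],[0,0,0],[0,0,0]],"dp":[[0,0,0],[0,0,0.055],[0,0,0.073],[0,0.012,0.073],[0,0.024,0.073]],"gripper":[0,0,0,0,0]}' >/dev/null; python3 -c "from h import *;uv()"
```

```text
t 4.97 u -102.7 v 2.6 z 112.0 dyaw 0.25deg Fu 0.2 Fv -0.8 Fz -0.0 rp [-3.14  -0.004] T [-0.03  0.03  0.04] w 0.000
t 5.60 u -77.5 v 2.3 z 39.6 dyaw 0.27deg Fu -1.4 Fv -0.1 Fz 0.5 rp [-3.14e+00 -3.00e-03] T [-0.07  0.25  0.02] w 0.000
```

```bash
python3 -m inch '{"turn":[[0,0,0],[0,0,0],[0,0,0],[0,0,0]],"dp":[[0,0.008,0.001],[0,0.015,0.001],[0,0.02,0.001],[0,0.021,0.001]],"gripper":[0,0,0,0]}' >/dev/null; python3 -c "from h import *;uv()"
python3 -m inch '{"turn":[[0,0,0],[0,0,0],[0,0,0]],"dp":[[0,0.0015,0],[0,0.002,0],[0,0.002,0]],"gripper":[0,0,0]}' >/dev/null; python3 -c "from h import *;uv()"
python3 -m inch '{"turn":[[0,0,0],[0,0,0],[0,0,0]],"dp":[[0,0.001,0],[0,0.002,0],[0,0.002,0]],"gripper":[0,0,0]}' >/dev/null; python3 -c "from h import *;uv()"
```

```text
t 6.10 u -56.0 v 2.3 z 38.7 dyaw 0.29deg Fu 0.4 Fv -0.4 Fz 0.9 rp [-3.14e+00 -3.00e-03] T [-0.07  0.06 -0.01] w 0.002
t 6.47 u -54.6 v 2.4 z 38.7 dyaw 0.26deg Fu -3.5 Fv -0.5 Fz 1.3 rp [-3.139e+00 -3.000e-03] T [-0.22  0.44  0.01] w -0.003
t 6.85 u -54.5 v 2.5 z 38.5 dyaw 0.21deg Fu -6.6 Fv -1.0 Fz 3.6 rp [-3.135e+00 -3.000e-03] T [-0.62  1.08 -0.04] w 0.004
```

```bash
python3 -m inch '{"turn":[[0,0,0],[0,0,5],[0,0,15],[0,0,25],[0,0,35]],"dp":[[0,-0.010,0],[0,-0.010,-0.06],[0.045,0.01,-0.08],[0.090,0.035,-0.08],[0.117,0.056,-0.08]],"gripper":[0,0,0,0,0]}' >/dev/null; python3 -m inch '{"turn":[[0,0,10],[0,0,20],[0,0,30],[0,0,40],[0,0,50]],"dp":[[0,0,0],[0,0,0],[0,0,0],[0,0,0],[0,0,0]],"gripper":[0,0,0,0,0]}' >/dev/null; python3 -c "from h import *;uv();go([*C,116],YC-np.pi/2)"
```

```text
t 8.10 u 2.9 v 121.4 z 119.2 dyaw -85.40deg Fu -0.4 Fv -0.9 Fz 0.1 rp [-3.138e+00  2.000e-03] T [-0.04 -0.02 -0.04] w -0.001
t 8.1 tcp [ 446.3 -119.4  119.2] rpy [-3.138e+00  2.000e-03  3.710e-01] F [-0.1 -0.9  0.1] q [-0.26  0.25 -0.5   0.83  0.    0.94]
dp [-0.0126  0.1208  0.0027] turn [-0.22  0.11  4.6 ]
```

```bash
python3 -m inch '{"turn":[[0,0,4.6],[0,0,4.6],[0,0,4.6],[0,0,4.6],[0,0,4.6]],"dp":[[0,0,0.03],[-0.001,0,0.08],[-0.001,0.012,0.082],[-0.001,0.026,0.082],[-0.001,0.040,0.082]],"gripper":[0,0,0,0,0]}' >/dev/null; python3 -c "from h import *;uv()"
python3 -m inch '{"turn":[[0,0,0],[0,0,0],[0,0,0]],"dp":[[0,0.003,0],[0,0.005,0],[0,0.005,0]],"gripper":[0,0,0]}' >/dev/null; python3 -c "from h import *;uv()"
python3 -m inch '{"turn":[[0,0,0],[0,0,0],[0,0,0]],"dp":[[0,0.002,0],[0,0.002,0],[0,0.002,0]],"gripper":[0,0,0]}' >/dev/null; python3 -c "from h import *;uv()"
```

```text
t 8.72 u 6.5 v 79.5 z 38.7 dyaw -90.02deg Fu -0.6 Fv 0.8 Fz 0.6 rp [-3.14e+00 -1.00e-03] T [0.19 0.08 0.01] w 0.002
t 9.10 u 6.8 v 74.1 z 39.1 dyaw -90.03deg Fu 1.3 Fv -0.4 Fz 0.7 rp [-3.141e+00 -2.000e-03] T [ 0.03 -0.03 -0.01] w -0.001
t 9.47 u 6.5 v 73.3 z 39.0 dyaw -89.99deg Fu 0.5 Fv 5.6 Fz 0.6 rp [-3.139e+00 -1.000e-03] T [1.02 0.25 0.02] w -0.002
```

```bash
python3 -m inch '{"turn":[[0,0,0],[0,0,0],[0,0,0]],"dp":[[0,0.002,0],[0,0.002,0],[0,0.002,0]],"gripper":[0,0,0]}' >/dev/null; python3 -c "from h import *;uv()"
python3 -m inch '{"turn":[[0,0,0],[0,0,0],[0,0,0],[0,0,0],[0,0,0]],"dp":[[0,-0.010,0],[0,-0.010,-0.06],[-0.003,0.045,-0.08],[-0.005,0.1,-0.08],[-0.005,0.155,-0.08]],"gripper":[0,0,0,0,0]}' >/dev/null
python3 -m inch '{"turn":[[0,0,0],[0,0,0]],"dp":[[0,0.036,0],[0,0.036,0]],"gripper":[0,0]}' >/dev/null;  python3 -c "from h import *;uv()"
```

```text
t 9.85 u 6.2 v 73.2 z 38.7 dyaw -89.93deg Fu 0.9 Fv 6.9 Fz 2.3 rp [-3.135e+00 -1.000e-03] T [1.32 0.21 0.01] w 0.004
t 10.72 u 1.6 v -124.3 z 118.3 dyaw -90.09deg Fu 0.0 Fv 0.9 Fz 0.2 rp [ 3.141e+00 -2.000e-03] T [-0.   -0.01 -0.02] w -0.001
```

```bash
python3 -m inch '{"turn":[[0,0,0],[0,0,0],[0,0,0],[0,0,0],[0,0,0]],"dp":[[0,0,0.04],[0,0,0.08],[0,-0.012,0.08],[0,-0.028,0.08],[0,-0.043,0.08]],"gripper":[0,0,0,0,0]}' >/dev/null; python3 -c "from h import *;uv()"
python3 -m inch '{"turn":[[0,0,0],[0,0,0],[0,0,0]],"dp":[[0,-0.003,0],[0,-0.005,0],[0,-0.005,0]],"gripper":[0,0,0]}' >/dev/null; python3 -c "from h import *;uv()"
python3 -m inch '{"turn":[[0,0,0],[0,0,0],[0,0,0]],"dp":[[0,-0.002,0],[0,-0.003,0],[0,-0.003,0]],"gripper":[0,0,0]}' >/dev/null; python3 -c "from h import *;uv()"
```

```text
t 11.35 u 3.0 v -80.9 z 40.6 dyaw -90.06deg Fu 0.4 Fv -0.9 Fz 0.3 rp [ 3.139 -0.005] T [-0.18 -0.05 -0.01] w 0.001
t 11.72 u 3.2 v -76.0 z 40.9 dyaw -90.05deg Fu -0.4 Fv 0.3 Fz -0.8 rp [ 3.138 -0.005] T [-0.04  0.03  0.04] w -0.003
t 12.10 u 3.3 v -74.1 z 41.0 dyaw -90.08deg Fu -1.0 Fv -5.4 Fz -1.1 rp [ 3.137 -0.005] T [-0.84 -0.1   0.05] w -0.000
```

```bash
python3 -m inch '{"turn":[[0,0,0],[0,0,0],[0,0,0]],"dp":[[0,-0.002,0],[0,-0.002,0],[0,-0.002,0]],"gripper":[0,0,0]}' >/dev/null; python3 -c "from h import *;uv()"
python3 -m inch '{"turn":[[0,0,0],[0,0,0],[0,0,0],[0,0,0],[0,0,0]],"dp":[[0,0.010,0],[0,0.010,-0.06],[0,0.01,-0.12],[0,0.01,-0.18],[0,0.01,-0.2]],"gripper":[0,0,20,60,100]}' >/dev/null
python3 - <<'E'
from h import *
uv()
c=cal("wrist"); im=r.camera("wrist"); cv2.imwrite("pics/wc2.png",im)
C2=C+1.35*np.array([np.sin(YC),-np.cos(YC)])-.4*np.array([np.cos(YC),np.sin(YC)]); print(C2)
q=[proj("wrist",[*(C2+su*np.array([np.sin(YC),-np.cos(YC)])+sv*np.array([np.cos(YC),np.sin(YC)])),58],c) for su,sv in((-45,-60),(45,-60),(45,60),(-45,60))]
print(np.round(q,1)); x0,y0=100,20
a=cv2.resize(im[20:320,80:480],None,fx=2,fy=2,interpolation=cv2.INTER_CUBIC)
cv2.polylines(a,[((np.array(q)-[80,20]+.5)*2).astype(np.int32)],True,(0,0,255),1); cv2.imwrite("pics/wc2b.png",a)
E
```

```text
t 12.47 u 3.3 v -74.0 z 41.1 dyaw -90.13deg Fu -1.2 Fv -6.3 Fz -2.7 rp [ 3.133 -0.005] T [-1.22 -0.17 -0.01] w -0.001
t 13.10 u 3.6 v -83.2 z 245.7 dyaw -90.12deg Fu 0.3 Fv 0.0 Fz 0.5 rp [ 3.13 -0.01] T [-0.    0.01 -0.01] w 0.620
[ 479.80800581 -236.49556726]
[[233.  159.7]
 [322.7 159.2]
 [323.4  40.4]
 [231.4  40.8]]
```

View pics/wc2b.png

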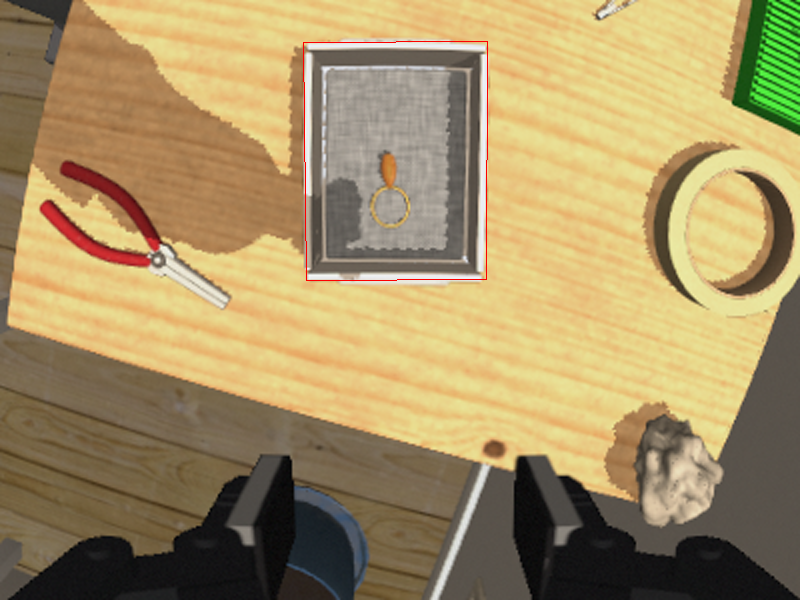

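All four flaps are upright; the rim outline drawn from the contact-derived centre (479.8,-236.5) fits. Now the lid.

```bash
cat > lid.py <<'E'
from h import *
import sys,pickle
def lid(im,c,guess):
    h=cv2.cvtColor(im,cv2.COLOR_BGR2HSV); m=cv2.inRange(h,(105,120,60),(125,255,255))
    cs,_=cv2.findContours(m,0,cv2.CHAIN_APPROX_NONE); g=proj("wrist",guess,c)
    k=max((x for x in cs if cv2.pointPolygonTest(x,tuple(map(float,g)),True)>-15),key=cv2.contourArea)
    # plate rect on plane z=21
    P=np.array([onz("wrist",p[0],21,c)[:2] for p in k],np.float32); (cx,cy),wh,a=cv2.minAreaRect(P)
    f=np.zeros_like(m); cv2.drawContours(f,[k],-1,255,-1)
    b=cv2.bitwise_and(f,cv2.inRange(h,(0,0,0),(180,255,55))); bs,_=cv2.findContours(b,0,cv2.CHAIN_APPROX_NONE)
    B=max(bs,key=cv2.contourArea); rect=cv2.minAreaRect(B)
    Q=np.array([onz("wrist",p[0],46,c)[:2] for p in B],np.float32); q=cv2.minAreaRect(Q)
    print("plate",np.round((cx,cy),1),np.round(wh,1),round(a,2),"bar@46",np.round(q[0],1),np.round(q[1],1),round(q[2],2),"px",np.round(rect[0],1))
    return (cx,cy),q,rect[0]
E
python3 - <<'E'
from lid import *
c=pickle.load(open("wl1.pkl","rb")); lid(cv2.imread("pics/wl1.png"),c,[510,85,30])
go([530,75,200],1.338)
E
```

```text
plate [510.6  83.8] [139.1 101. ] 76.83 bar@46 [510.5  84.1] [15.2 56.6] 76.52 px [289. 158.]
t 13.15 tcp [ 506.1 -315.5  246.8] rpy [ 3.129 -0.011  0.289] F [0.3 0.  1.7] q [-0.56  0.37  0.04  1.22 -0.    0.72]
dp [ 0.1337 -0.368   0.0435] turn [  1.01  -0.18 -60.1 ]
```

```bash
python3 -m inch '{"turn":[[1,0,-9],[1,0,-18],[1,0,-27],[1,0,-36],[1,0,-45]],"dp":[[0.02,-0.055,0],[0.04,-0.110,0],[0.06,-0.165,0.01],[0.08,-0.22,0.02],[0.1,-0.275,0.03]],"gripper":[100,100,100,100,100]}' ; python3 -c "
from h import *
go([545,45,160],1.338)"
```

```text
time: 13.78
tcp_pos: [523.0, -21.5, 212.8]
orientation: [-3.14, -0.005, 1.08]
force: [0.7, -0.4, 0.7]
grip_width: 1.001
t 13.78 tcp [523.  -21.5 212.8] rpy [-3.14  -0.005  1.08 ] F [ 0.7 -0.4  0.7] q [-0.04  0.27 -0.2   1.1   0.01  0.45]
dp [ 0.0688 -0.0119  0.0532] turn [ -0.04  -0.29 -14.81]
```

```bash
python3 -m inch '{"turn":[[0,-0.3,-8],[0,-0.3,-14.8],[0,-0.3,-14.8],[0,-0.3,-14.8]],"dp":[[0.04,-0.006,0.03],[0.069,-0.012,0.053],[0.069,-0.012,0.053],[0.069,-0.012,0.053]],"gripper":[100,100,100,100]}' >/dev/null; python3 - <<'E'
from lid import *
c=cal("wrist"); im=r.camera("wrist"); cv2.imwrite("pics/wl2.png",im)
p2=lid(im,c,[510,84,30])[2]
c1=pickle.load(open("wl1.pkl","rb")); p1=lid(cv2.imread("pics/wl1.png"),c1,[510,84,30])[2]
print(tri([ray("wrist",p1,c1),ray("wrist",p2,c)]), tri([ray("wrist",p1,c1),ray("wrist",p2,c),ray("top",(223,228))]))
go([510.6,84,60],1.338)
E
```

```text
plate [511.2  83.4] [139.6 100.8] 77.17 bar@46 [510.8  82.5] [17.4 56.5] 75.77 px [320.5 152. ]
plate [510.6  83.8] [139.1 101. ] 76.83 bar@46 [510.5  84.1] [15.2 56.6] 76.52 px [289. 158.]
[512.3691483   83.96254491  30.85883016] [510.95574023  84.12438491  33.43373571]
t 14.32 tcp [544.8  44.5 160.4] rpy [-3.141  0.     1.336] F [ 0.1  0.1 -0.1] q [ 0.08  0.34 -0.23  1.    0.    0.32]
dp [ 0.0304 -0.0423  0.1004] turn [-0.06  0.01 -0.1 ]
```

```bash
python3 -m inch '{"turn":[[0,0,-0.3],[0,0,-0.3],[0,0,-0.3],[0,0,-0.3],[0,0,-0.3]],"dp":[[0.025,-0.035,0.02],[0.0302,-0.042,0.055],[0.0302,-0.042,0.085],[0.0302,-0.042,0.10],[0.0302,-0.042,0.1]],"gripper":[60,60,60,60,60]}' 80 >/dev/null; python3 -c "
from h import *
go([510.9,83.7,31],1.341)"
```

```text
t 14.95 tcp [510.5  82.9  60.1] rpy [-3.139e+00  1.000e-03  1.340e+00] F [-0.4  0.4  1. ] q [ 0.16  0.39 -0.45  0.73  0.    0.39]
dp [0.0009 0.0003 0.0291] turn [-0.13  0.03 -0.06]
```

```bash
python3 -m inch '{"turn":[[0,0,0],[0,0,0],[0,0,0],[0,0,0]],"dp":[[0.001,0,0.015],[0.001,0,0.029],[0.001,0,0.029],[0.001,0,0.029]],"gripper":[60,60,60,40]}' 80 >/dev/null; python3 -c "from h import *;uv()"; python3 -m inch '{"turn":[[0,0,0],[0,0,0],[0,0,0],[0,0,0],[0,0,0]],"dp":[[0,0,0],[0,0,0],[0,0,0],[0,0,0],[0,0,0]],"gripper":[0,0,0,0,0]}' 80 >/dev/null; python3 -c "from h import *;uv();go([510.9,83.7,31],1.341)"
```

```text
t 15.45 u 123.0 v 297.6 z 31.2 dyaw -29.91deg Fu -0.0 Fv 0.2 Fz -0.6 rp [-3.139e+00  1.000e-03] T [0.01 0.02 0.03] w 0.409
t 16.07 u 123.5 v 297.6 z 31.7 dyaw -29.90deg Fu 0.2 Fv -0.0 Fz 5.5 rp [-3.14  0.  ] T [ 0.04  0.1  -0.01] w 0.174
t 16.07 tcp [511.2  84.   31.7] rpy [-3.14  0.    1.34] F [0.2 0.  5.5] q [ 0.16  0.43 -0.49  0.66  0.    0.39]
dp [-0.0004 -0.0002  0.0007] turn [-0.08  0.   -0.05]
```

```bash
python3 -m inch '{"turn":[[0,0,0],[0,0,0],[0,0,0],[0,0,0],[0,0,0]],"dp":[[0,0,-0.01],[0,0,-0.03],[0,0,-0.06],[0,0,-0.09],[0,0,-0.12]],"gripper":[0,0,0,0,0]}' 80 >/dev/null; python3 - <<'E'
from lid import *
uv(); c=cal("wrist"); s=r.state(); im=r.camera("wrist"); cv2.imwrite("pics/wl3.png",im)
go([479.8,-236.5,150],1.862)
E
```

```text
t 16.70 u 123.1 v 297.6 z 152.7 dyaw -29.91deg Fu -0.1 Fv 0.8 Fz -1.0 rp [-3.14  0.  ] T [-0.01 -0.01  0.01] w 0.167
t 16.75 tcp [513.4  84.3 156.7] rpy [ 3.137e+00 -2.000e-03  1.340e+00] F [1.8 0.1 0.3] q [ 0.16  0.3  -0.31  0.96  0.    0.39]
dp [-0.32    0.0407  0.0062] turn [  0.26  -0.05 -29.91]
```

View pics/wl3.png

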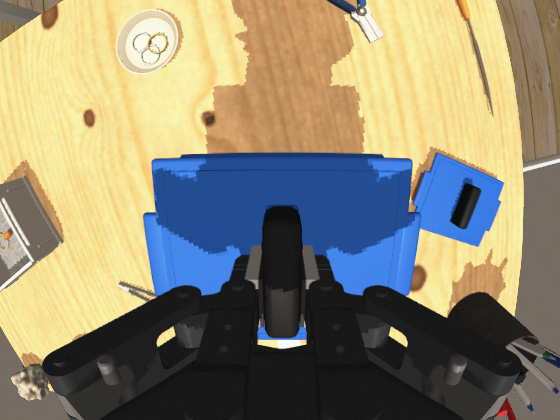

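Lid is lifted and square in the jaws (front edge corners at (155,160) and (411,160)). Carrying it over the case.

```bash
python3 -m inch '{"turn":[[0,0,-4],[0,0,-8],[0,0,-13],[0,0,-18],[0,0,-23]],"dp":[[-0.03,0.004,0],[-0.07,0.01,0],[-0.12,0.017,0],[-0.17,0.025,0],[-0.215,0.03,0]],"gripper":[0,0,0,0,0]}' 80 >/dev/null; python3 -c "from h import *;go([479.8,-236.5,150],1.862)"
```

```text
t 17.38 tcp [ 492.8 -133.5  156.1] rpy [ 3.137 -0.     1.744] F [ 0.8  0.3 -1.6] q [-0.27  0.28 -0.33  0.95  0.   -0.44]
dp [-0.0992 -0.0306  0.0059] turn [ 0.24 -0.   -6.76]
```

```bash
python3 -m inch '{"turn":[[0,0,-3],[0.2,0,-5],[0.2,0,-6.8],[0.2,0,-6.8],[0.2,0,-6.8]],"dp":[[-0.03,-0.01,0],[-0.06,-0.02,0],[-0.085,-0.027,0],[-0.099,-0.031,0],[-0.099,-0.031,0]],"gripper":[0,0,0,0,0]}' 80 >/dev/null;  python3 -m inch '{"turn":[[0,0,0],[0,0,0]],"dp":[[0,0,0],[0,0,0]],"gripper":[0,0]}' 80 >/dev/null; python3 - <<'E'
from lid import *
uv(); go([479.8,-236.5,100],1.862)
c=cal("wrist"); s=r.state(); im=r.camera("wrist"); cv2.imwrite("pics/wl4.png",im)
R=Ro.from_euler('xyz',s["orientation"]).as_matrix()
h=cv2.cvtColor(im,cv2.COLOR_BGR2HSV); m=cv2.inRange(h,(105,120,40),(125,255,255))
for dx in(-40,-20,20,40):
  for dy in(-52,-51,-50): 
    P=s["tcp_pos"]+R@np.array([dx,dy,15.7-5]); p=proj("wrist",P,c)
    if dy==-51: col=int(round(p[0])); rows=np.where(m[:,col]>0)[0]; print(dx,"pred row",p.round(1),"blue starts",rows[:1],rows[:12])
row=230
b=np.where(m[row]>0)[0]; P=[s["tcp_pos"]+R@np.array([dx,dy,10.7]) for dx,dy in((-63,-40),(63,-40))]
for P_ in P:
    p=proj("wrist",P_,c); b=np.where(m[int(p[1])]>0)[0]; print("side pred",p.round(1),"blue cols",b.min(),b.max())
cv2.imwrite("pics/wl4b.png",cv2.resize(im,(800,600)))
E
```

```text
t 18.25 u 0.9 v 0.5 z 155.5 dyaw 0.00deg Fu 0.4 Fv -0.9 Fz -1.5 rp [ 3.141e+00 -1.000e-03] T [-0.05 -0.03  0.01] w 0.170
t 18.25 tcp [ 479.1 -235.8  155.5] rpy [ 3.141e+00 -1.000e-03  1.862e+00] F [ 0.6 -0.8 -1.5] q [-0.46  0.32 -0.27  0.97  0.   -0.75]
dp [-0.001   0.0004  0.0555] turn [ 0.02 -0.07  0.  ]
-40 pred row [197.  157.4] blue starts [154] [154 155 156 157 158 159 160 161 162 163 164 165]
-20 pred row [239.8 156.6] blue starts [153] [153 154 155 156 157 158 159 160 161 162 163 164]
20 pred row [328.2 156.6] blue starts [153] [153 154 155 156 157 158 159 160 161 162 163 164]
40 pred row [370.6 157.4] blue starts [154] [154 155 156 157 158 159 160 161 162 163 164 165]
side pred [153.1 181.6] blue cols 153 410
side pred [414.1 181.5] blue cols 153 410
```

View pics/wl4b.png

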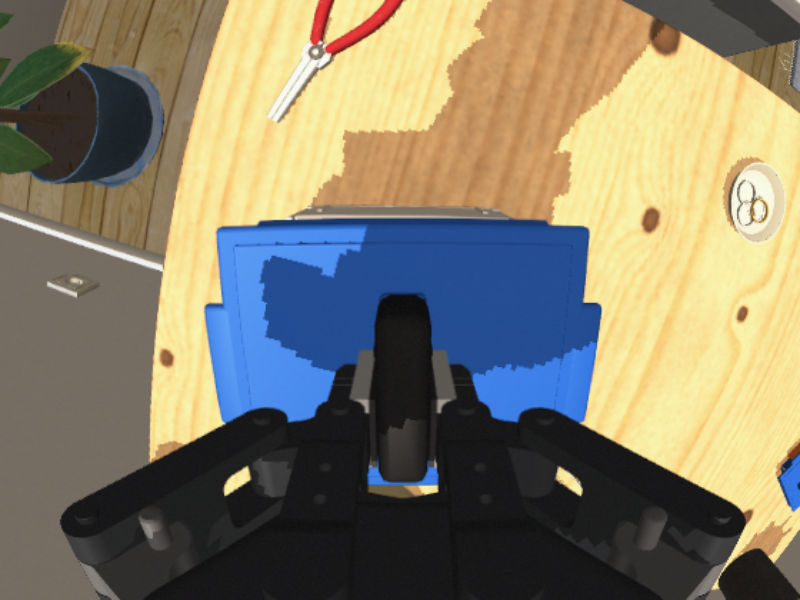

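Lid hovers centred over the case, square, with the front wall just showing beyond its front edge. Lowering.

```bash
python3 -m inch '{"turn":[[0,0,0],[0,0,0],[0,0,0],[0,0,0],[0,0,0]],"dp":[[-0.001,0.0005,0.01],[-0.001,0.0005,0.03],[-0.001,0.0005,0.05],[-0.001,0.0005,0.06],[-0.001,0.0005,0.06]],"gripper":[0,0,0,0,0]}' 80 >/dev/null; python3 -c "from h import *;uv();go([479.8,-236.5,90],1.862)";
```

```text
t 18.93 u 1.0 v 0.1 z 94.7 dyaw 0.02deg Fu 0.5 Fv -0.1 Fz -1.5 rp [-3.141e+00 -2.000e-03] T [-0.07  0.02 -0.02] w 0.168
t 18.93 tcp [ 479.3 -236.1   94.7] rpy [-3.141e+00 -2.000e-03  1.862e+00] F [ 0.5  0.  -1.5] q [-0.46  0.38 -0.36  0.83  0.   -0.75]
dp [-0.0005  0.0004  0.0047] turn [-0.06 -0.14  0.02]
```

```bash
python3 -m inch '{"turn":[[0,-0.1,0],[0,-0.1,0],[0,-0.1,0],[0,-0.1,0]],"dp":[[-0.0005,0.0004,0.002],[-0.0005,0.0004,0.004],[-0.0005,0.0004,0.006],[-0.0005,0.0004,0.006]],"gripper":[0,0,0,0]}' 80 >/dev/null; python3 -c "from h import *;uv()"; python3 -m inch '{"turn":[[0,0,0],[0,0,0],[0,0,0]],"dp":[[0,0,0.002],[0,0,0.004],[0,0,0.004]],"gripper":[0,0,0]}' 80 >/dev/null; python3 -c "from h import *;uv();go([479.8,-236.5,90],1.862)";
```

```text
t 19.43 u 1.3 v -0.4 z 88.7 dyaw 0.01deg Fu -0.5 Fv -0.5 Fz -1.8 rp [-3.141e+00 -1.000e-03] T [ 0.07 -0.01  0.02] w 0.167
t 19.80 u 1.2 v -0.3 z 84.5 dyaw 0.01deg Fu -0.2 Fv -0.5 Fz -1.4 rp [-3.14e+00 -1.00e-03] T [ 0.01 -0.06 -0.02] w 0.173
t 19.8 tcp [ 479.6 -236.4   84.5] rpy [-3.140e+00 -1.000e-03  1.862e+00] F [-0.1 -0.6 -1.4] q [-0.46  0.39 -0.38  0.8  -0.   -0.75]
dp [-0.0001  0.0002 -0.0055] turn [-0.07 -0.05  0.01]
```

Skirt is entering freely, no side force. Continue down onto the ribs.

```bash
for i in 1; do python3 -m inch '{"turn":[[0,0,0],[0,0,0],[0,0,0]],"dp":[[0,0,0.0015],[0,0,0.003],[0,0,0.003]],"gripper":[0,0,0]}' 100 >/dev/null; python3 -c "from h import *;uv()"; done; python3 -m inch '{"turn":[[0,0,0],[0,0,0],[0,0,0]],"dp":[[0,0,0.001],[0,0,0.002],[0,0,0.003]],"gripper":[0,0,0]}' 100 >/dev/null; python3 -c "from h import *;uv()"; python3 -m inch '{"turn":[[0,0,0],[0,0,0],[0,0,0]],"dp":[[0,0,0.001],[0,0,0.002],[0,0,0.003]],"gripper":[0,0,0]}' 100 >/dev/null; python3 -c "from h import *;uv()"
```

```text
t 20.18 u 2.0 v -0.7 z 82.6 dyaw 0.00deg Fu -0.2 Fv 1.1 Fz 5.0 rp [3.141 0.   ] T [ 0.29  0.16 -0.03] w 0.167
t 20.55 u 2.9 v -0.8 z 81.1 dyaw -0.00deg Fu -0.3 Fv 2.1 Fz 6.9 rp [3.138e+00 1.000e-03] T [ 0.57  0.25 -0.16] w 0.160
t 20.93 u 2.6 v -0.5 z 77.6 dyaw -0.01deg Fu 0.0 Fv 0.8 Fz -4.5 rp [ 3.139 -0.   ] T [ 0.18  0.01 -0.15] w 0.167
```

Clips snapped over (force dropped from 7 to -4.5 N). Press home.

```bash
python3 -m inch '{"turn":[[0,0,0],[0,0,0],[0,0,0]],"dp":[[0,0,0.0015],[0,0,0.003],[0,0,0.004]],"gripper":[0,0,0]}' 100 >/dev/null; python3 -c "from h import *;uv()"; python3 -m inch '{"turn":[[0.1,0,0],[0.1,0,0],[0.1,0,0]],"dp":[[0,0,0.0015],[0,0,0.003],[0,0,0.004]],"gripper":[0,0,0]}' 100 >/dev/null; python3 -c "from h import *;uv()"; python3 -m inch '{"turn":[[0,0,0],[0,0,0],[0,0,0],[0,0,0]],"dp":[[0,0,0.002],[0,0,0.004],[0,0,0.005],[0,0,0.005]],"gripper":[0,0,0,0]}' 100 >/dev/null; python3 -c "from h import *;uv()"
```

```text
t 21.30 u 2.4 v -0.5 z 73.7 dyaw -0.01deg Fu -2.1 Fv 2.0 Fz 5.5 rp [ 3.14 -0.  ] T [ 0.19  0.68 -0.1 ] w 0.164
t 21.68 u 2.5 v -0.5 z 73.6 dyaw -0.01deg Fu -8.2 Fv 7.1 Fz 32.3 rp [3.14e+00 1.00e-03] T [1.09 2.21 0.  ] w 0.166
t 22.18 u 2.7 v -0.6 z 73.6 dyaw -0.01deg Fu -8.6 Fv 8.0 Fz 34.8 rp [3.138e+00 3.000e-03] T [ 1.21  2.43 -0.04] w 0.166
```

```bash
python3 - <<'E'
from h import *
uv()
a=r.camera("side");w=r.camera("wrist");uv()
c=proj("side",[479.8,-236.5,50]).astype(int)
a=cv2.resize(a[c[1]-38:c[1]+38,c[0]-50:c[0]+50],(800,600)[:1]+(608,),interpolation=cv2.INTER_CUBIC)[::1]
a=cv2.resize(a,(420,320)); w=cv2.resize(w[60:345,100:460],(380,320))
cv2.imwrite("pics/end.png",np.hstack([a,w]))
E
```

```text
t 22.18 u 2.7 v -0.6 z 73.6 dyaw -0.01deg Fu -8.6 Fv 8.0 Fz 34.8 rp [3.138e+00 3.000e-03] T [ 1.21  2.43 -0.04] w 0.166
t 22.27 u 2.7 v -0.7 z 73.6 dyaw -0.01deg Fu -8.8 Fv 7.3 Fz 33.2 rp [3.138e+00 3.000e-03] T [ 1.15  2.41 -0.08] w 0.168
```

View pics/end.png

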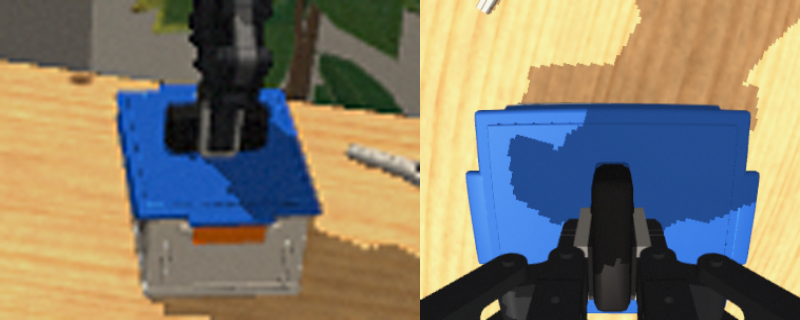

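The side view shows the lid flat on the walls and the left clip over the rib. The wrist view shows it square. The press is steady at about 33 N, so I'm handing in.

```bash
python3 -c "
from h import *
r.hand_in();uv()"
```

```text
the job is handed in; nothing more can be done
the job is handed in; nothing more can be done
```

I folded all four flaps upright, took the larger lid by its grip, lowered it squarely over the case and pressed until the clips snapped. I handed in at about 22 s with the gripper still holding the lid and pressing down at about 33 N.

**Last checks that passed:**
- **Flaps:** each one reached its stop at 6–7 N, and a wrist picture showed all four upright with the pendant in place.
- **Snap:** the force rose to about 7 N at the ribs (the text says about 11 N, but I only sampled every few rows), then dropped to -4.5 N.
- **Home:** the lid came to a hard stop at TCP z = 73.6 mm; I had estimated about 73.5 for fully home.
- **Level and square:** tilt was at most 0.2°. The side view showed the lid flat with the left clip in place.

**Less certain:**
- **Right clip:** I never saw it. That it snapped is inferred from the lid's level and height.
- **Side force:** about 8 N in each horizontal direction remained while pressing, and the tool sat about 1.3 mm towards the back of the case centre I had measured by touch.

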